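# Change over a three-bay welding fixture

## Robot

A 6-joint arm with a two-finger parallel gripper is mounted at the origin on a cart in front of the work surface, level with it; the furniture and walls round the work are solid. World frame = base frame: x ahead of the robot, y to its left, z up, the work surface at z = 0. Lengths are in mm, angles in degrees, forces in N, time in s.
With the tool pointing down it reaches from about 350 to 950 mm from the base axis. Payload 17.4 kg.
Tool frame: the origin (TCP) lies at the very end of the fingers, on their centre line; the grasp point (between the pads) lies 19 mm behind it; z points along the fingers, y is the direction in which the jaws open and shut (so a half turn about z gives the same grasp; the last joint's range is limited). The gripper opens to 93 mm and grips with 3 to 60 N. Pads are 15 mm wide; open, the fingers measure 128 mm over their backs; the gripper's body (75 mm by 188 mm) begins 65 mm behind the grasp point.
Start: joints at [-70.405, 6.646, 82.598, -0, 90.757, -2.166], TCP at [250.237, -626.908, 218.646] pointing down, gripper open.
Joint ranges: [-162.19, 162.19], [-47.58, 125.68], [4.15, 143.07], [-65.23, 245.23], [0.69, 171.88], [-170.13, 170.13]. Speed limits (degrees/s): [108.29, 108.29, 127.2, 180, 180, 180].

## Interface

Orientations are given as [roll, pitch, yaw] about the fixed x, y, z axes, in that order (R = Rz(yaw) Ry(pitch) Rx(roll)).
In Python, from cell import manip gives the robot as it stands.
- The arm moves only by the shell command python3 -m inch 'ROWS' [OPENING] [FORCE]. ROWS is JSON, a list of rows, each a list of 6 numbers: the shift along the tool's x, y, z as a fraction of full scale, then the turn, a rotation vector about the tool's x, y, z as a fraction of full scale. A call has 1 to 5 rows; each row is the pose to reach, as a shift and turn from the pose measured when the call began, along the tool's axes at that moment, turning the shorter way round; what a row does not reach only later rows make up. Full scale, the value 1, is 30 cm for a shift and 360 degrees for a turn. A row lasts 1/8 s, in which the tool goes at most 62.5 mm and 10.7 degrees, less where a joint would pass 70% of its speed; a pose out of reach is approached as far as the arm can. A call with a number of a shift or a turn outside -1 to 1 is refused whole. A call with a gripper value outside its range is refused whole. OPENING is the closure, from 0 (fully open) to 1 (shut), set as the call begins (- or left out, the last holds). The fingers move at their own pace and stop on an object; FORCE is the grip in N (left out, the last holds). Time passes only in rows, so rows that repeat a pose let the fingers close. It gives the time, the measured TCP pose, the force and the opening at its end, in the units of the state.
- manip.observe(): the state, without advancing time (a new reading comes with each control period).
- manip.get_image(name): name is "scene" or "top"; returns (picture, depth): 480x640x3 uint8, blue, green, red; 480x640 float32, mm along the optical axis (not along the pixel's ray), 0 where there is no reading.
- manip.get_calibration(name): a dict with "K" (3x3 intrinsics, pixels), "k1" (the pictures are not rectified: a ray, as slopes to the right and down, at radius r is drawn at 1 + k1 r^2 times it, then the intrinsics apply), "extrinsics" (4x4, takes a point from camera to world coordinates). Camera axes: x right, y down, z forward; pixel columns grow to the right and rows downward; lengths in mm; the calibration is good to about 2 mm. A picture is of the moment at which its call begins. get_calibration takes no time and is no camera call.
- manip.job_done(): hands the job in, once; it reports no verdict.
Trained networks look in the newest picture that a camera, given by its name, has taken for a name from the list of things; names that differ only in an ending like _2 or _b are one class to them, and where a whole thing is asked for, a point or a joint stands for the part that bears it (a point fixed in the world has none). Each returns a list of dicts, best first, with "conf" (0 to 1); they miss things now and then, are a little off and sometimes report something else, mostly with a low value. They report only what shows in the picture. A call takes as long as a camera call. They do not tell look-alikes from the thing itself.
- manip.search_frame(camera, query): "rect" ([left, top, right, bottom] in pixels, round what is visible of it).
- manip.silhouettes(camera, query): "region" (480x640 bool, what is visible of it) and "rect" ([left, top, right, bottom] in pixels, round what is visible of it).
- manip.pinpoint(camera, query): "point" ([column, row] in pixels: a listed point, or the origin of a listed thing).
The state is a dict: "t": time; "joint_positions": joint angles; "qd": joint speeds; "tau": joint torques, N m; "position": TCP position; "orientation": TCP orientation; "contact_force": force on the tool from outside, world axes, zero at the start; "ft_torque": the same for the moment, N m; "opening": finger opening in mm.
Only numpy, scipy, OpenCV 4.12 (cv2) and the standard library are available. Lean on these libraries where they do the work, as an engineer would, in place of code of your own. Each camera call takes 0.05 s, during which the arm holds its last target. There are 200 camera calls.

## Task

Change over the welding fixture: swing its hold-down bar right up, lift out the welded brackets (those with a tube on top) and lay them flat in the steel tray behind it. Then lift every new cast bracket (no tube) out of its open die and lay it flat in a bay, one to a bay in any bay, lug end towards you, its bare end pushed fully home against the end stop and its left long side against both dowels; when all of that is done, swing the bar right down over them and leave the tools on the bench where they are.

Things in the scene. Friction and masses are not known exactly. Their poses are not given: they have to be found in the camera images.
- welded_1: welded bracket, about 0.28 kg, may be absent, at the start lying in bay 1 with up to 1 mm of play: like a cast bracket (base, lug, origin and axes the same) but with a steel tube 24 mm thick and 60 mm long (x from -42 to 18 mm) welded along the top of its lug; the tube's axis runs along x, 56 mm above the underside. Grip the tube across y.
- welded_2: welded bracket, about 0.28 kg, may be absent, at the start lying in bay 2 with up to 1 mm of play: like a cast bracket (base, lug, origin and axes the same) but with a steel tube 24 mm thick and 60 mm long (x from -42 to 18 mm) welded along the top of its lug; the tube's axis runs along x, 56 mm above the underside. Grip the tube across y.
- welded_3: welded bracket, about 0.28 kg, may be absent, at the start lying in bay 3 with up to 1 mm of play: like a cast bracket (base, lug, origin and axes the same) but with a steel tube 24 mm thick and 60 mm long (x from -42 to 18 mm) welded along the top of its lug; the tube's axis runs along x, 56 mm above the underside. Grip the tube across y.
- tray: fixed shallow steel tray behind the fixture, outside 120 (x) x 272 (y) x 16 mm high, walls and floor 4 mm (inside 112 x 264 mm, floor 4 mm above the bench). Origin: centre of the underside. Room for three brackets side by side along y, their x along the tray's x
- casting_a: cast metal bracket, about 0.2 kg, may be absent, all alike: flat base 90 (x) x 60 (y) x 10 mm, on it an upright lug 45 (x) x 14 (y) mm, top 47 mm above the underside, its centre 12 mm towards -x from the base's centre, so the longer bare part of the base, with two small dark dimples, is the +x end. Origin: centre of the underside, z up. Grip the lug across y.
- corner_a (a point): on casting_a: the lower corner of its base at the +x end and the +y side (45, 30, 0 mm from its origin); axes as the casting
- die_a: fixed open die, dark steel block 112 (x) x 82 (y) x 22 mm high, with a cavity 96 x 66 mm open at the top, floor 14 mm above the bench (8 mm deep), in which casting_a lies at the start (3 mm play all round), or empty. Origin: centre of the underside.
- casting_b: cast metal bracket, about 0.2 kg, may be absent, all alike: flat base 90 (x) x 60 (y) x 10 mm, on it an upright lug 45 (x) x 14 (y) mm, top 47 mm above the underside, its centre 12 mm towards -x from the base's centre, so the longer bare part of the base, with two small dark dimples, is the +x end. Origin: centre of the underside, z up. Grip the lug across y.
- corner_b (a point): on casting_b: the lower corner of its base at the +x end and the +y side (45, 30, 0 mm from its origin); axes as the casting
- die_b: fixed open die, dark steel block 112 (x) x 82 (y) x 22 mm high, with a cavity 96 x 66 mm open at the top, floor 14 mm above the bench (8 mm deep), in which casting_b lies at the start (3 mm play all round), or empty. Origin: centre of the underside.
- casting_c: cast metal bracket, about 0.2 kg, may be absent, all alike: flat base 90 (x) x 60 (y) x 10 mm, on it an upright lug 45 (x) x 14 (y) mm, top 47 mm above the underside, its centre 12 mm towards -x from the base's centre, so the longer bare part of the base, with two small dark dimples, is the +x end. Origin: centre of the underside, z up. Grip the lug across y.
- corner_c (a point): on casting_c: the lower corner of its base at the +x end and the +y side (45, 30, 0 mm from its origin); axes as the casting
- die_c: fixed open die, dark steel block 112 (x) x 82 (y) x 22 mm high, with a cavity 96 x 66 mm open at the top, floor 14 mm above the bench (8 mm deep), in which casting_c lies at the start (3 mm play all round), or empty. Origin: centre of the underside.
- fixture: fixed fixture: steel bed 142 (x) x 364 (y) x 12 mm, origin at the centre of the underside, x away from the robot (yaw up to 0.15). Three bays along y, 110 mm apart. Each has two dowels (12 mm thick, 16 mm above the bed) on its +y (left) side, 25 and 70 mm in front of its end stop's face, and an end stop (26 mm wide, 16 mm high) at its far (+x) end.
- bay1 (a point): bay 1 of the fixture (1 leftmost, 3 rightmost): the point on the bed's top (12 mm above the bench) where the line of the dowels' faces meets the end stop's face; a casting fully home has its corner point here, its +y long side on both dowels and its +x end on the stop. Axes as the fixture: the casting lies towards -x and -y, and leaves 38 mm to the next bay's dowels
- bay2 (a point): bay 2 of the fixture (1 leftmost, 3 rightmost): the point on the bed's top (12 mm above the bench) where the line of the dowels' faces meets the end stop's face; a casting fully home has its corner point here, its +y long side on both dowels and its +x end on the stop. Axes as the fixture: the casting lies towards -x and -y, and leaves 38 mm to the next bay's dowels
- bay3 (a point): bay 3 of the fixture (1 leftmost, 3 rightmost): the point on the bed's top (12 mm above the bench) where the line of the dowels' faces meets the end stop's face; a casting fully home has its corner point here, its +y long side on both dowels and its +x end on the stop. Axes as the fixture: the casting lies towards -x and -y, and leaves 38 mm to the next bay's dowels
- hold_bar (a joint): hold-down bar, rad: 0 = right down over the 14 mm next to the end stops of all bays (underside 3 mm above a casting's base), 1.05 = right up and back, bays free (bar above the end stops, about 70 mm over the bench). Its axis is level, along the fixture's y; it stays where it is left (about 4 N at the knob moves it)
- bar_knob (a point): centre of the black ball knob, 22 mm across, at the right (-y) end of the hold-down bar; can be pinched from above across y. 52 mm above the bench when the bar is down, about 120 mm when up, where it has swung about 70 mm towards +x
- bar_pivot (a point): fixed point on the bar's turning axis (along the fixture's y), level with the knob in y, 26 mm above the bench; the knob moves on a circle of 98 mm radius about it. With the bar down the knob is 95 mm towards the fixture's -x from here and 26 mm higher; opening swings it up and then back to +x
- spanner_13: combination spanner, 179 mm long, lying far left; leave it alone
- bolt_m12: bolt, 68 mm long, lying on the left behind the dies; leave it alone
Not all that is in view belongs to the job. Leave any pink or red look-alike of the welded_1 alone.

How it is judged:
By the outcome, as a careful person would: the job done as asked, in the order asked, and still so for the second after the job is handed in, with the robot touching nothing.
Of welded_1, welded_2, welded_3 only 2 to 3 are there at a start; the rules pass over those that are not, and their reading is None.
Of casting_a, casting_b, casting_c only 2 to 3 are there at a start; the rules pass over those that are not, and their reading is None.
At some moment in a run one of casting_a, casting_b, casting_c, welded_1, welded_2, welded_3 may be knocked a few centimetres aside while the robot is not near it.
Once in a run the grip may slacken for a moment while it holds something.
It also fails if it takes over 210 s, if anything falls off the work surface, if the arm or the gripper's body presses on something with over 40 N, if the wrist force passes 120 N, or if a joint passes its speed limit or range.

## Working session

There is one attempt and no reset: what is moved stays moved. The work goes in short steps, Python scripts to look and compute and a shell command to move; the robot and the scene stay as the last step left them, time stands still between calls to the robot, and variables do not carry over. Pictures are saved under pics/ and viewed, about 12 in all and at most 16, crops included, and the job is handed in when it is done.

```bash
ls; mkdir -p pics
cat > h.py <<'E'
import numpy as np, cv2
from cell import manip
from scipy.spatial.transform import Rotation as R
def save(n,img): cv2.imwrite('pics/'+n+'.png',img)
def ray(cam,px):
    c=manip.get_calibration(cam); K=np.array(c['K']); k=c['k1']; E=np.array(c['extrinsics'])
    d=np.array([(px[0]-K[0,2])/K[0,0],(px[1]-K[1,2])/K[1,1]]); s=d.copy()
    for _ in range(20): s=d/(1+k*(s@s))
    return E[:3,3],E[:3,:3]@np.array([s[0],s[1],1.])
def atz(cam,px,z):
    o,d=ray(cam,px); return o+d*(z-o[2])/d[2]
def proj(cam,P):
    c=manip.get_calibration(cam); K=np.array(c['K']); E=np.array(c['extrinsics'])
    P=np.atleast_2d(P); q=(P-E[:3,3])@E[:3,:3]; s=q[:,:2]/q[:,2:]; s=s*(1+c['k1']*(s**2).sum(1,keepdims=True))
    return np.c_[s[:,0]*K[0,0]+K[0,2],s[:,1]*K[1,1]+K[1,2]]
def cloud(cam,depth):
    c=manip.get_calibration(cam); K=np.array(c['K']); E=np.array(c['extrinsics'])
    v,u=np.mgrid[0:480,0:640]; d=np.stack([(u-K[0,2])/K[0,0],(v-K[1,2])/K[1,1]],-1); s=d.copy()
    for _ in range(15): s=d/(1+c['k1']*(s**2).sum(-1,keepdims=True))
    p=np.concatenate([s,np.ones((480,640,1))],-1)*depth[...,None]
    return p@E[:3,:3].T+E[:3,3]
def move(target,yaw):
    "fractions for a world target TCP pose, tool down, yaw of tool x"
    s=manip.observe(); R0=R.from_euler('xyz',s['orientation'],degrees=True)
    R1=R.from_euler('xyz',[180,0,yaw],degrees=True)
    d=R0.inv().apply(np.array(target)-s['position'])/300; w=(R0.inv()*R1).as_rotvec(degrees=True)/360
    return np.round(np.r_[d,w],4).tolist()
E
python3 - <<'E'
from h import *
s=manip.observe(); print(s)
for c in ('scene','top'):
    im,d=manip.get_image(c); save(c+'0',im); np.save(c+'_d0.npy',d)
    k=manip.get_calibration(c); print(c,np.round(k['K'],1).tolist(),k['k1'],np.round(k['extrinsics'],3).tolist())
E
```

```text
pics
{'t': 0.0, 'joint_positions': array([-7.04066371e+01,  6.67159480e+00,  8.26337966e+01,  9.53338781e-04,
        9.07586074e+01, -2.16414200e+00]), 'qd': array([ 0.05716057, -0.04038878, -0.06660396,  0.04185579, -0.01287872,
       -0.0024191 ]), 'tau': array([ 2.61580317e-05, -7.21266603e+01, -6.22615170e+01,  7.78875360e-02,
        2.36111454e-02, -8.43009093e-05]), 'position': array([ 250.15318286, -626.71267827,  217.95609223]), 'orientation': array([-1.79936083e+02, -3.36933783e-03,  2.17575151e+01]), 'contact_force': array([-0.30782096, -0.52176555,  0.19578084]), 'ft_torque': array([-0.04671931, -0.0166311 ,  0.04973729]), 'opening': 92.69883921863908}
scene [[591.4, 0.0, 319.9], [0.0, 591.4, 244.1], [0.0, 0.0, 1.0]] -0.162567879325192 [[-0.483, -0.508, 0.713, -806.97], [-0.876, 0.281, -0.393, 723.991], [-0.001, -0.814, -0.58, 1173.061], [0.0, 0.0, 0.0, 1.0]]
top [[537.8, 0.0, 314.9], [0.0, 537.8, 232.8], [0.0, 0.0, 1.0]] -0.01682839664245422 [[0.027, -0.98, 0.195, 230.797], [-1.0, -0.027, 0.002, -32.603], [0.004, -0.195, -0.981, 1688.596], [0.0, 0.0, 0.0, 1.0]]
```

View pics/scene0.png

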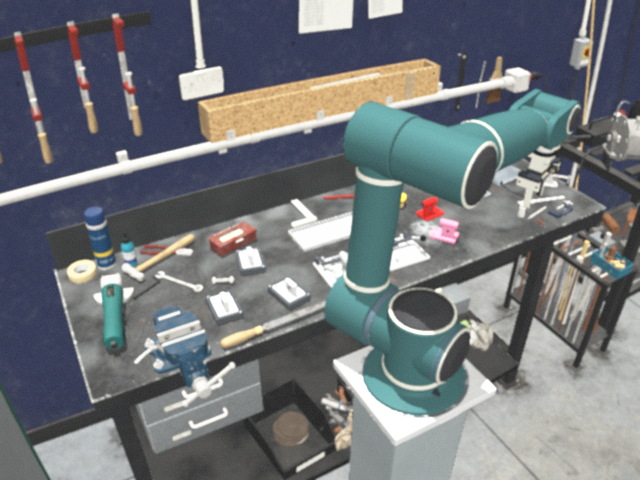

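View pics/top0.png

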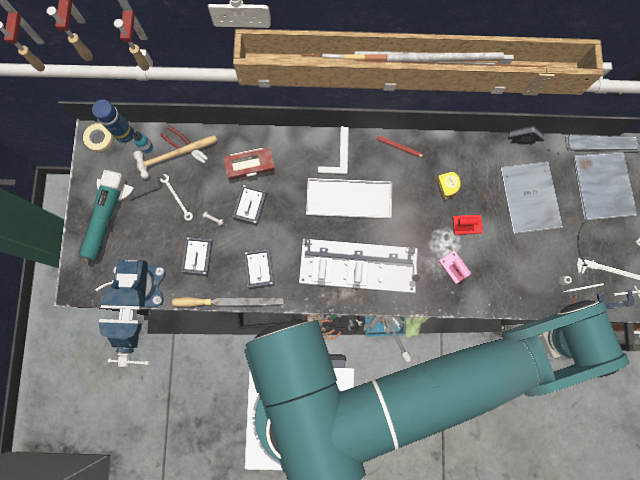

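Run:
```python
from h import *
hz={'welded_1':0,'tray':0,'casting_a':14,'corner_a':14,'die_a':0,'fixture':0,'bay1':12,'bay2':12,'bay3':12,'bar_knob':52,'bar_pivot':26}
for q,z in hz.items():
  for c in('top','scene'):
    if q=='welded_1': z=12
    for r in manip.pinpoint(c,q)[:6]:
      print(q,c,round(r['conf'],2),np.round(r['point'],1),np.round(atz(c,r['point'],z),1))
```

```text
welded_1 top 0.97 [353.2 269.4] [ 450.5 -152.7   12. ]
welded_1 top 0.88 [454.2 267.1] [ 466.4 -470.4   12. ]
welded_1 top 0.86 [470.9 224.1] [ 606.4 -527.2   12. ]
welded_1 top 0.61 [323.  265.8] [459.3 -57.7  12. ]
welded_1 scene 0.63 [443.7 235. ] [ 459.3 -465.7   12. ]
welded_1 scene 0.49 [345.7 271.1] [451.1 -62.5  12. ]
tray top 0.76 [351.1 200.6] [ 676.2 -143.8    0. ]
tray scene 0.56 [327.3 230.8] [ 693.4 -132.3    0. ]
tray scene 0.18 [346.4 274.2] [449.2 -64.3   0. ]
casting_a top 0.98 [247.5 203. ] [655.2 189.5  14. ]
casting_a top 0.92 [197.3 253.8] [486.  339.1  14. ]
casting_a top 0.79 [255.8 267.7] [447.1 152.7  14. ]
casting_a scene 0.88 [221.1 305.6] [484.8 347.2  14. ]
casting_a scene 0.64 [251.  259.1] [653.1 177.   14. ]
casting_a scene 0.41 [331.3 229.4] [ 676.3 -138.6   14. ]
corner_a top 0.83 [244.8 186. ] [711.5 201.1  14. ]
corner_a top 0.73 [187.6 239.2] [531.9 373.1  14. ]
corner_a top 0.68 [247.8 254.5] [488.2 179.9  14. ]
corner_a top 0.24 [197.1 253.9] [485.7 339.7  14. ]
corner_a scene 0.89 [239.3 249.7] [720.3 190.5  14. ]
corner_a scene 0.74 [344.9 27
[... 1035 characters left out ...]
342.2  12. ]
bay2 scene 0.63 [386.2 245.9] [ 502.8 -252.9   12. ]
bay2 scene 0.22 [426.  238.4] [ 472.8 -398.4   12. ]
bay3 top 0.86 [382.9 258. ] [ 489.2 -245.9   12. ]
bay3 top 0.69 [311.  249.4] [510.4 -18.6  12. ]
bay3 top 0.68 [345.4 259.4] [ 481.5 -127.8   12. ]
bay3 scene 0.81 [327.8 267.9] [493.1 -20.8  12. ]
bay3 scene 0.65 [224.7 308.7] [469.  342.2  12. ]
bay3 scene 0.63 [386.2 245.9] [ 502.8 -252.9   12. ]
bay3 scene 0.22 [426.  238.4] [ 472.8 -398.4   12. ]
bar_knob top 0.97 [417.6 281.8] [ 412.6 -347.    52. ]
bar_knob scene 0.65 [425.7 238.6] [ 428.3 -358.2   52. ]
bar_pivot top 0.86 [412.2 244.7] [ 531.8 -336.1   26. ]
bar_pivot scene 0.65 [407.9 233.3] [ 512.5 -348.6   26. ]
```

The scene view shows the arm hiding much of the fixture. The top view shows three dies with castings (247,203), (197,255), (258,267), the fixture at about (360,265), the tray at (350,198), and pink and red decoys at (455,266) and (468,224). I'll zoom in on the workpieces.

Run:
```python
from h import *
im=cv2.imread('pics/top0.png')
a=cv2.resize(im[230:300,290:430],None,fx=5.6,fy=5.6,interpolation=cv2.INTER_CUBIC)
b=cv2.resize(im[180:292,175:335],None,fx=1.9,fy=1.9,interpolation=cv2.INTER_CUBIC)
c=np.zeros((a.shape[0]+b.shape[0],a.shape[1],3),np.uint8); c[:a.shape[0]]=a; c[a.shape[0]:,:b.shape[1]]=b
t=cv2.resize(im[170:220,300:400],None,fx=4,fy=4,interpolation=cv2.INTER_CUBIC); c[a.shape[0]:a.shape[0]+200,320:720]=t
save('crop0',c)
d=np.load('top_d0.npy'); P=cloud('top',d); 
np.save('P0.npy',P)
print('bench z',np.median(P[225:235,330:400,2]),np.median(P[225:235,210:230,2]), 'tray floor',np.median(P[190:210,320:380,2]))
# orientation of dies, tray, fixture
for q in('tray','fixture','casting_a','die_a','welded_1'):
  for r in manip.silhouettes('top',q):
    m=r['region']; print(q,round(r['conf'],2),r['rect'],m.sum(),'z95',np.nanpercentile(P[m][:,2],[5,50,95]).round(1))
```

```text
bench z -0.17774437683806354 0.27102646920297957 tray floor 4.3192305962569435
tray 0.82 [303.0, 177.1, 392.3, 221.4] 3183 z95 [-2.3  4.8 16.2]
fixture 0.8 [298.5, 239.6, 420.5, 290.6] 4250 z95 [ 5.8 13.8 40.8]
casting_a 0.87 [238.8, 188.9, 261.1, 217.4] 492 z95 [18.5 25.5 62.2]
casting_a 0.68 [187.2, 239.8, 208.3, 274.0] 521 z95 [18.5 25.9 63.1]
casting_a 0.61 [249.6, 252.8, 271.3, 282.2] 551 z95 [17.8 24.9 62.1]
die_a 0.72 [233.0, 181.7, 266.9, 225.2] 382 z95 [ 5.8 20.3 27.6]
die_a 0.72 [182.3, 237.6, 209.6, 274.7] 428 z95 [ 5.2 20.6 28.1]
die_a 0.63 [244.2, 249.9, 274.1, 287.4] 258 z95 [10.8 21.5 27.9]
welded_1 0.94 [345.6, 258.7, 364.1, 285.3] 460 z95 [15.6 24.8 81.8]
welded_1 0.93 [311.5, 256.0, 332.4, 280.8] 516 z95 [13.8 24.8 81.4]
welded_1 0.78 [453.9, 213.0, 482.0, 235.9] 605 z95 [-1.7 10.9 69.5]
welded_1 0.61 [440.0, 253.3, 469.6, 285.2] 594 z95 [ 1.6 12.  68.8]
```

View pics/crop0.png

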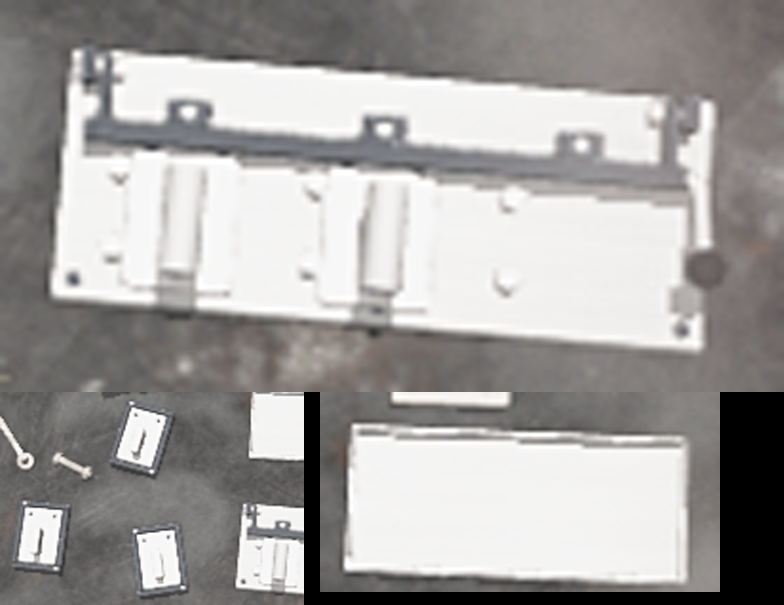

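```bash
cat > fit.py <<'E'
from h import *
from scipy.optimize import least_squares
def fitrect(px,L,W,z,cam='top'):
    c=np.array([[L,W],[L,-W],[-L,-W],[-L,W]])/2.   # TL TR BR BL as seen
    def f(p,full=False):
        a=p[2]; Rm=np.array([[np.cos(a),-np.sin(a)],[np.sin(a),np.cos(a)]])
        P=np.c_[c@Rm.T+p[:2],np.full(4,z)]
        return (proj(cam,P)-px).ravel()
    p0=np.r_[atz(cam,np.mean(px,0),z)[:2],0]
    r=least_squares(f,p0); return r.x, np.abs(r.fun).max()
def rectpx(gray,box,thr):
    x0,y0,x1,y1=[int(v) for v in box]; k=8
    s=cv2.resize(gray[y0:y1,x0:x1],None,fx=k,fy=k,interpolation=cv2.INTER_CUBIC)
    m=(s>thr).astype(np.uint8)*255; m=cv2.morphologyEx(m,cv2.MORPH_CLOSE,np.ones((41,41)))
    cs,_=cv2.findContours(m,cv2.RETR_EXTERNAL,cv2.CHAIN_APPROX_NONE); c=max(cs,key=cv2.contourArea)
    r=cv2.minAreaRect(c); b=cv2.boxPoints(r); b=(b+.5)/k-.5+[x0,y0]
    b=b[np.argsort(b[:,1])]; t=b[:2][np.argsort(b[:2,0])]; d=b[2:][np.argsort(-b[2:,0])]
    return np.r_[t,d]
E
python3 - <<'E'
from fit import *
g=cv2.cvtColor(cv2.imread('pics/top0.png'),cv2.COLOR_BGR2GRAY)
cs=np.array([[75,50],[713,102],[702,350],[52,296]],float)/5.6+[290,230]-.4
cs=cs.astype(np.float32).reshape(-1,1,2); r=cv2.cornerSubPix(g,cs.copy(),(3,3),(-1,-1),(3,30,.01)).reshape(-1,2)
print((r-cs.reshape(-1,2)).round(1).tolist())
for px in(r,cs.reshape(-1,2)):
    p,e=fitrect(px,142,364,12); print('fixture',p[:2].round(1),np.degrees(p[2]).round(2),e)
a=p[2]
for n,px,z in(('knob',[417.6,281.8],52),('knobcrop',[290+705/5.6,230+268/5.6],52),('pivot',[412.2,244.7],26)):
    w=atz('top',px,z)[:2]; v=w-p[:2]; print(n,w.round(1),'fix frame',(v[0]*np.cos(a)+v[1]*np.sin(a)).round(1),(-v[0]*np.sin(a)+v[1]*np.cos(a)).round(1))
for i,b in enumerate([[311,249.4],[345.4,259.4],[382.9,258]]):
    w=atz('top',b,12)[:2]; v=w-p[:2]; print('bay',w.round(1),(v[0]*np.cos(a)+v[1]*np.sin(a)).round(1),(-v[0]*np.sin(a)+v[1]*np.cos(a)).round(1))
for b in([236,184,266,222],[182,236,212,276],[244,248,274,288]):
    px=rectpx(g,b,150); q,e=fitrect(px,90,60,24); print('casting',q[:2].round(1),np.degrees(q[2]).round(2),e)
px=rectpx(g,[302,174,398,224],170); q,e=fitrect(px,120,272,16); print('tray',q[:2].round(1),np.degrees(q[2]).round(2),e)
P=np.load('P0.npy'); 
for b in([238,188,262,218],[186,239,209,275],[249,252,272,283],[345,258,365,286],[311,255,333,281]):
    Q=P[b[1]:b[3],b[0]:b[2]].reshape(-1,3); t=Q[(Q[:,2]>50)]; print('top pts',len(t),np.median(t,0).round(1),t[:,2].max().round(1), t.min(0).round(),t.max(0).round())
E
```

```text
[[0.5, -0.4000000059604645], [-1.0, -0.5], [-0.30000001192092896, -0.30000001192092896], [0.10000000149011612, -0.20000000298023224]]
fixture [ 465.9 -168.3] -3.14 1.137196230840118
fixture [ 464.7 -168.9] -3.18 0.3531042557361559
knob [ 412.6 -347. ] fix frame -42.2 -180.7
knobcrop [ 424.5 -341.9] fix frame -30.6 -174.9
pivot [ 531.8 -336.1] fix frame 76.2 -163.2
bay [510.4 -18.6] 37.2 152.6
bay [ 481.5 -127.8] 14.5 42.0
bay [ 489.2 -245.9] 28.7 -75.5
casting [655.4 188.3] -10.24 4.80973584723975
casting [479.  340.9] -5.97 5.067538432714457
casting [446.6 143.3] 13.51 4.646744975091622
tray [ 682.3 -136.3] -0.9 1.1692732835811057
top pts 70 [640.7 186.7  60.8] 1688.6 [231. -33.  52.] [ 664.  197. 1689.]
top pts 81 [467.9 339.1  61.1] 1688.6 [231. -33.  50.] [ 491.  351. 1689.]
top pts 72 [432.4 142.8  60.5] 1688.6 [231. -33.  51.] [ 456.  154. 1689.]
top pts 159 [ 435.2 -162.1   77.3] 87.9 [ 407. -175.   65.] [ 467. -151.   88.]
top pts 160 [441.2 -53.4  77.1] 1688.6 [231. -66.  62.] [ 472.  -33. 1689.]
```

Run:
```python
from fit import *
im=cv2.imread('pics/top0.png'); g=cv2.cvtColor(im,cv2.COLOR_BGR2GRAY)
P=np.load('P0.npy'); C=[]
for b in([238,186,264,220],[184,238,210,276],[248,250,273,285]):
    x0,y0,x1,y1=b;k=8
    s=cv2.resize(g[y0:y1,x0:x1],None,fx=k,fy=k,interpolation=cv2.INTER_CUBIC)
    t,m=cv2.threshold(s,0,255,cv2.THRESH_OTSU)
    m=cv2.morphologyEx(m,cv2.MORPH_OPEN,np.ones((33,33)))
    c=max(cv2.findContours(m,0,1)[0],key=cv2.contourArea); r=cv2.minAreaRect(c)
    bx=cv2.boxPoints(r); bx=(bx+.5)/k-.5+[x0,y0]; bx=bx[np.argsort(bx[:,1])]
    px=np.r_[bx[:2][np.argsort(bx[:2,0])],bx[2:][np.argsort(-bx[2:,0])]]
    q,e=fitrect(px,90,60,24); print('casting',t,np.array(r[1])/k,q[:2].round(1),np.degrees(q[2]).round(2),e.round(2))
    a=q[2]; L=q[:2]-12*np.array([np.cos(a),np.sin(a)]); print('  lug from base',L.round(1)); C.append(q)
    Q=P[y0:y1,x0:x1].reshape(-1,3); Q=Q[(Q[:,2]>50)&(Q[:,2]<75)]; r2=cv2.minAreaRect(Q[:,:2].astype(np.float32)); print('  lug depth',Q.mean(0).round(1),r2)
f=[464.9,-168.7,np.radians(-3.16)]
for b in([345,258,365,286],[311,255,333,281]):
    Q=P[b[1]:b[3],b[0]:b[2]].reshape(-1,3); Q=Q[(Q[:,2]>62)&(Q[:,2]<90)]; print('tube',np.median(Q,0).round(1),cv2.minAreaRect(Q[:,:2].astype(np.float32)))
# knob by depth
Q=P[270:290,410:425].reshape(-1,3); Q=Q[(Q[:,2]>45)&(Q[:,2]<80)]; print('knob',len(Q),Q.mean(0).round(1),Q.min(0).round(),Q.max(0).round())
# overlay
k=5;o=cv2.resize(im[180:295,180:430],None,fx=3.2,fy=3.2,interpolation=cv2.INTER_CUBIC)
def W(p,l,z): 
    a=p[2]; l=np.atleast_2d(l); return np.c_[l@np.array([[np.cos(a),np.sin(a)],[-np.sin(a),np.cos(a)]])+p[:2],np.full(len(l),z)]
def poly(p,l,z,c): 
    q=((proj('top',W(p,l,z))-[180,180]+.5)*3.2); cv2.polylines(o,[q.astype(np.int32)],True,c,1)
re=lambda L,Wd,cx=0,cy=0:np.array([[L,Wd],[L,-Wd],[-L,-Wd],[-L,Wd]])/2.+[cx,cy]
poly(f,re(142,364),12,(0,0,255))
for q in C: poly(q,re(90,60),24,(0,0,255)); poly(q,re(45,14,-12,0),61,(0,255,0))
t=[682,-136.3,np.radians(-.9)]; poly(t,re(120,272),16,(255,0,0))
sx=28
for by in(140,30,-80):
    for d in(25,70): poly(f,re(12,12,sx-d,by+6),28,(255,0,255))
    poly(f,re(90,60,sx-45,by-30),22,(0,160,255))
save('ov',o)
```

```text
casting 177.0 [19.78000069 28.34000015] [652.  184.2] -13.59 0.81
  lug from base [640.3 187. ]
  lug depth [640.7 187.   60.8] ((640.7523803710938, 187.630859375), (15.602306365966797, 46.351497650146484), 75.49496459960938)
casting 174.0 [19.91446114 29.2751236 ] [480.2 341.8] -4.25 0.72
  lug from base [468.2 342.7]
  lug depth [468.6 340.   60.5] ((468.7019958496094, 340.8791198730469), (15.754219055175781, 44.36209487915039), 81.96141815185547)
casting 180.0 [29.1897831  20.42698479] [446.5 144.4] 10.34 0.73
  lug from base [434.7 142.3]
  lug depth [433.9 143.3  60.3] ((434.777587890625, 143.19512939453125), (43.447147369384766, 13.946012496948242), 10.57054615020752)
tube [ 435.2 -162.1   77.3] ((436.9105529785156, -162.76254272460938), (23.651308059692383, 60.615692138671875), 87.56281280517578)
tube [441.2 -53.4  77.1] ((442.7740478515625, -52.86583709716797), (23.731082916259766, 59.75017547607422), 86.38455200195312)
knob 51 [ 428.  -336.1   67.8] [ 413. -345.   49.] [ 449. -325.   79.]
```

View pics/ov.png

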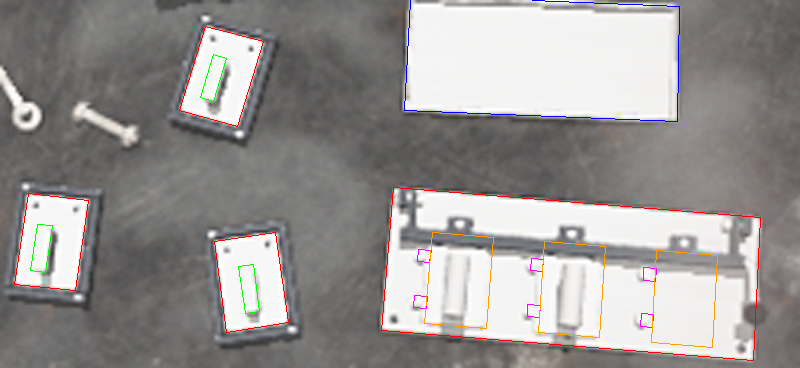

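The overlay fits well: bed, dies, castings and dowels line up to within about 1 px. Bays 1 and 2 hold welded brackets and bay 3 is empty. Next is the knob.

Run:
```python
from h import *
P=np.load('P0.npy')
print(P[274:282,413:420,2].round(0)); print(P[278,416].round(1))
for px in([415.9,277.8],[416.5,278.5]): print(atz('top',px,52).round(1))
print(move([424.5,-341.5,110],-3.2))
```

```text
[[ 1.400e+01  6.500e+01  7.000e+01  6.600e+01  1.000e+00 -9.000e+00
   4.000e+00]
 [ 6.400e+01  1.689e+03  8.200e+01  7.300e+01  6.800e+01 -0.000e+00
   2.000e+00]
 [ 7.700e+01  7.200e+01  7.900e+01  7.300e+01  8.300e+01  7.700e+01
   4.000e+00]
 [ 6.800e+01  7.800e+01  7.200e+01  6.600e+01  7.400e+01  7.700e+01
  -1.000e+00]
 [ 6.600e+01  7.600e+01  7.900e+01  7.500e+01  7.200e+01  7.000e+01
   1.000e+00]
 [ 7.200e+01  6.700e+01  7.500e+01  7.400e+01  6.900e+01  7.600e+01
  -6.000e+00]
 [ 6.200e+01  7.100e+01  7.100e+01  6.700e+01  6.700e+01 -0.000e+00
   6.000e+00]
 [ 8.000e+00  8.000e+00  6.700e+01 -2.000e+00  4.000e+00  1.000e+00
   5.000e+00]]
[ 421.4 -337.9   74.8]
[ 424.7 -341.9   52. ]
[ 422.6 -343.7   52. ]
[0.8922, -0.6682, 0.3621, 0.0, 0.0, 0.0693]
```

```bash
python3 -m inch '[[0.88,-0.66,0.25,0,0,0.069],[0.88,-0.66,0.25,0,0,0.069],[0.88,-0.66,0.25,0,0,0.069],[0.88,-0.66,0.25,0,0,0.069],[0.88,-0.66,0.25,0,0,0.069]]' 0.4 40
python3 -m inch '[[0,0,0,0,0,0],[0,0,0,0,0,0]]'
python3 - <<'E'
from h import *
print(move([420.5,-339.5,46],-3.2))
im,d=manip.get_image('scene'); P=cloud('scene',d); print([ (r['conf'],atz('scene',r['point'],65).round(1)) for r in manip.pinpoint('scene','bar_knob')[:2]])
print([ (r['conf'],atz('top',r['point'],65).round(1)) for r in manip.pinpoint('top','bar_knob')[:2]])
E
```

```text
t: 2.08
position: [409.6, -365.0, 149.2]
orientation: [180.0, -0.0, -3.1]
contact_force: [0.6, -0.6, 0.3]
opening: 56.2
t: 2.33
position: [409.6, -365.2, 149.6]
orientation: [179.9, -0.0, -3.1]
contact_force: [-0.6, -0.7, -0.9]
opening: 55.8
[0.0314, -0.0879, 0.3452, 0.0002, -0.0001, 0.0004]
[(0.49, array([ 407.8, -350.8,   65. ]))]
[(0.97, array([ 411.1, -344.5,   65. ]))]
```

```bash
python3 -m inch '[[0.03,-0.088,0.17,0,0,0],[0.03,-0.088,0.345,0,0,0],[0.03,-0.088,0.345,0,0,0],[0.03,-0.088,0.345,0,0,0]]'
python3 -m inch '[[0,0,0,0,0,0],[0,0,0,0,0,0],[0,0,0,0,0,0],[0,0,0,0,0,0]]' 1 30; python3 -c "
from h import *
im,d=manip.get_image('scene'); save('k1',cv2.resize(im[170:300,340:520],None,fx=4,fy=4))"
```

```text
t: 2.98
position: [420.0, -341.6, 48.2]
orientation: [179.9, -0.1, -3.2]
contact_force: [-0.4, -0.8, 0.5]
opening: 55.9
t: 3.48
position: [419.9, -338.8, 47.6]
orientation: [-179.7, -0.1, -3.2]
contact_force: [2.5, 42.0, 1.9]
opening: 20.6
```

View pics/k1.png

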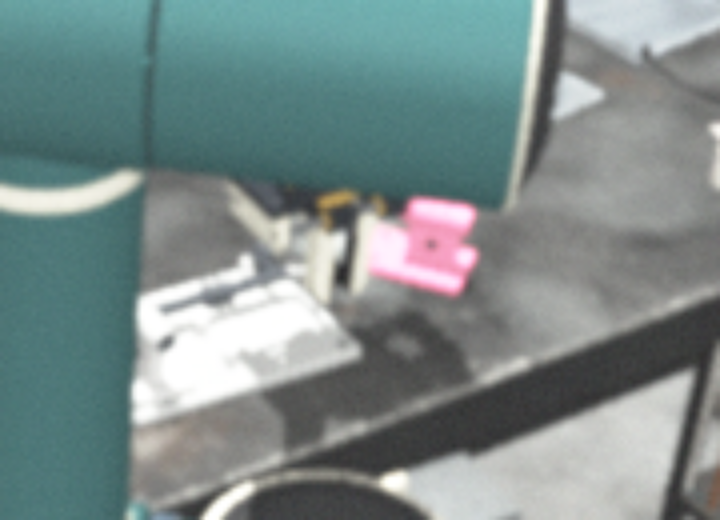

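The knob (dark ball) sits between the fingers. I'll follow the arc.

```bash
python3 -m inch '[[0,0,0,0,0,0],[0.013,0,-0.03,0,0,0],[0.034,0,-0.06,0,0,0],[0.054,0,-0.085,0,0,0],[0.079,0,-0.111,0,0,0]]'
```

```text
t: 4.15
position: [443.5, -339.5, 80.9]
orientation: [-179.6, 0.0, -3.2]
contact_force: [-0.4, 5.7, -6.3]
opening: 20.1
```

```bash
python3 -m inch '[[0.028,0,-0.024,0,0,0],[0.055,0,-0.041,0,0,0],[0.075,0,-0.052,0,0,0],[0.096,0,-0.061,0,0,0],[0.14,0,-0.076,0,0,0]]'
python3 -m inch '[[0,0,0,0,0,0],[0,0,0,0,0,0]]'
```

```text
t: 4.78
position: [485.8, -341.9, 104.6]
orientation: [-179.6, 0.0, -3.2]
contact_force: [-3.6, 4.2, -1.6]
opening: 20.4
t: 5.03
position: [486.1, -341.9, 104.7]
orientation: [-179.6, 0.0, -3.2]
contact_force: [3.2, 2.6, -5.0]
opening: 20.4
```

```bash
python3 -m inch '[[0.016,0,-0.004,0,0,0],[0.032,0,-0.006,0,0,0],[0.032,0,-0.006,0,0,0]]'
```

```text
t: 5.4
position: [493.9, -342.3, 106.2]
orientation: [-179.6, 0.3, -3.2]
contact_force: [-17.2, 4.9, 1.9]
opening: 20.2
```

```bash
python3 -m inch '[[0,0,0,0,0,0],[0,0,0,0,0,0],[0,0,-0.2,0,0,0],[0,0,-0.4,0,0,0],[0,0,-0.4,0,0,0]]' 0.4 40
python3 - <<'E'
from h import *
print(move([436.9,-162.8,150],-3.2),move([436.9,-162.8,49],-3.2))
im,d=manip.get_image('top'); save('t1',cv2.resize(im[225:305,285:435],None,fx=5.2,fy=5.2,interpolation=cv2.INTER_CUBIC))
E
```

```text
t: 6.02
position: [495.9, -344.3, 232.0]
orientation: [-179.9, -0.1, -3.2]
contact_force: [0.8, -0.4, 0.7]
opening: 55.7
[-0.2311, -0.5924, 0.2744, -0.0004, -0.0003, -0.0001] [-0.2318, -0.5915, 0.611, -0.0004, -0.0003, -0.0001]
```

View pics/t1.png

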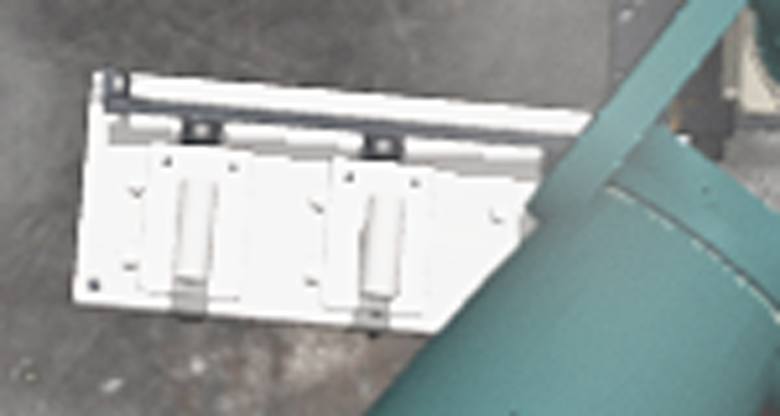

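The bar is up and the bays are free, with brackets in bays 1 and 2. Now I pick up welded_2.

```bash
python3 -m inch '[[-0.23,-0.592,0.27,0,0,0],[-0.23,-0.592,0.27,0,0,0],[-0.23,-0.592,0.27,0,0,0],[-0.23,-0.592,0.27,0,0,0],[-0.23,-0.592,0.27,0,0,0]]'
python3 -m inch '[[0,0,0.15,0,0,0],[0,0,0.33,0,0,0],[0,0,0.33,0,0,0]]'
python3 -c "
from h import *
print(move([436.9,-162.8,49],-3.2))"
```

```text
t: 6.7
position: [436.1, -161.7, 147.9]
orientation: [-179.7, 0.1, -3.2]
contact_force: [-0.1, 0.6, 0.4]
opening: 55.6
t: 7.08
position: [434.5, -161.5, 46.0]
orientation: [-179.6, 0.4, -3.2]
contact_force: [0.3, 0.5, 0.7]
opening: 55.7
[0.0083, 0.0038, -0.01, -0.0011, 0.0012, -0.0001]
```

```bash
python3 -m inch '[[0.008,0.003,-0.01,-0.001,0.001,0],[0.008,0.003,-0.01,-0.001,0.001,0],[0.008,0.003,-0.01,-0.001,0.001,0],[0.008,0.003,-0.01,-0.001,0.001,0]]' 1 60
python3 -m inch '[[0,0,-0.03,0,0,0],[0,0,-0.1,0,0,0],[0,0,-0.25,0,0,0],[0,0,-0.4,0,0,0],[0,0,-0.4,0,0,0]]'
python3 -c "
from h import *
print(manip.observe()['position'],move([668,-180,160],-1),move([668,-180,47],-1))"
```

```text
t: 7.58
position: [437.3, -162.9, 50.0]
orientation: [180.0, -0.0, -3.2]
contact_force: [-0.4, -3.0, 5.8]
opening: 22.8
t: 8.2
position: [438.3, -163.2, 173.8]
orientation: [179.9, -0.3, -3.2]
contact_force: [0.1, 0.8, -4.4]
opening: 22.9
[ 438.31058856 -163.21979157  173.80457334] [0.7673, 0.0128, 0.05, 0.0004, -0.0008, -0.0062] [0.7654, 0.0119, 0.4267, 0.0004, -0.0008, -0.0062]
```

```bash
python3 -m inch '[[0.2,0.01,0,0,0,-0.006],[0.4,0.02,0,0,0,-0.006],[0.6,0.035,0,0,0,-0.006],[0.773,0.035,0.02,0,0,-0.006],[0.773,0.035,0.1,0,0,-0.006]]'
python3 -m inch '[[0,0,0,0,0,0],[0,0,0,0,0,0]]'
python3 -c "
from h import *
print(manip.observe()['position'],move([670,-186,45],-1))"
```

```text
t: 8.82
position: [671.8, -186.6, 142.7]
orientation: [179.9, -0.2, -1.0]
contact_force: [-1.5, -0.3, -4.3]
opening: 22.9
t: 9.07
position: [671.4, -186.5, 142.8]
orientation: [179.9, -0.2, -1.0]
contact_force: [0.3, 0.3, -3.1]
opening: 22.7
[ 671.44719955 -186.47170534  142.79662053] [-0.0059, -0.002, 0.326, 0.0003, -0.0005, -0.0]
```

```bash
python3 -m inch '[[-0.005,0,0.16,0,0,0],[-0.005,0,0.28,0,0,0],[-0.005,0,0.32,0,0,0],[-0.005,0,0.334,0,0,0],[-0.005,0,0.336,0,0,0]]'
python3 -m inch '[[0,0,0,0,0,0],[0,0,0,0,0,0]]' 0.4
python3 -m inch '[[0,0,-0.15,0,0,0],[0,0,-0.35,0,0,0],[0,0,-0.45,0,0,0],[0,0,-0.45,0,0,0]]'
python3 -c "
from h import *
print(manip.observe()['position'],move([442.3,-52.9,150],-3.2))"
```

```text
t: 9.7
position: [670.9, -186.9, 43.7]
orientation: [179.9, -0.3, -1.0]
contact_force: [1.0, 0.0, -2.8]
opening: 23.0
t: 9.95
position: [671.6, -187.0, 45.3]
orientation: [179.8, -0.4, -1.0]
contact_force: [-0.1, 0.6, -0.3]
opening: 38.4
t: 10.45
position: [671.6, -187.0, 184.2]
orientation: [179.8, -0.7, -1.0]
contact_force: [0.3, -0.5, -1.0]
opening: 55.6
[ 671.63671628 -186.95109734  184.15676409] [-0.7735, -0.4338, 0.1023, 0.0006, -0.002, 0.0061]
```

```bash
python3 -m inch '[[-0.2,-0.1,0,0,-0.002,0.006],[-0.4,-0.2,0,0,-0.002,0.006],[-0.6,-0.33,0,0,-0.002,0.006],[-0.7735,-0.434,0.1,0,-0.002,0.006],[-0.7735,-0.434,0.1,0,-0.002,0.006]]'
python3 -m inch '[[0,0,0.15,0,0,0],[0,0,0.32,0,0,0],[0,0,0.335,0,0,0],[0,0,0.335,0,0,0]]'
python3 -c "
from h import *
print(move([442.5,-52.9,49.5],-3.2))"
```

```text
t: 11.08
position: [439.7, -51.5, 148.7]
orientation: [179.8, 0.1, -3.1]
contact_force: [0.7, -0.2, 0.6]
opening: 55.9
t: 11.58
position: [440.0, -52.0, 49.3]
orientation: [179.8, 0.0, -3.1]
contact_force: [1.0, 0.2, -0.1]
opening: 55.8
[0.0085, 0.0026, -0.0006, 0.0006, 0.0001, 0.0002]
```

```bash
python3 -m inch '[[0.008,0.002,0,0,0,0],[0.008,0.002,0,0,0,0],[0.008,0.002,0,0,0,0],[0.008,0.002,0,0,0,0]]' 1 60
python3 -m inch '[[0,0,-0.03,0,0,0],[0,0,-0.1,0,0,0],[0,0,-0.25,0,0,0],[0,0,-0.4,0,0,0],[0,0,-0.4,0,0,0]]'
python3 -c "
from h import *
print(manip.observe()['position'],move([671,-86,160],-1))"
```

```text
t: 12.08
position: [442.5, -52.9, 49.7]
orientation: [179.8, 0.0, -3.1]
contact_force: [0.3, -1.5, 2.4]
opening: 22.7
t: 12.7
position: [443.7, -52.5, 173.5]
orientation: [179.7, -0.3, -3.1]
contact_force: [0.2, -0.5, -3.0]
opening: 22.4
[443.73232044 -52.50482215 173.4735286 ] [0.7623, 0.0701, 0.0491, 0.0008, -0.0008, -0.0059]
```

```bash
python3 -m inch '[[0.2,0.01,0,0,0,-0.006],[0.4,0.03,0,0,0,-0.006],[0.6,0.05,0,0,0,-0.006],[0.762,0.07,0.02,0,0,-0.006],[0.762,0.07,0.1,0,0,-0.006]]'
python3 -m inch '[[0,0,0,0,0,0],[0,0,0,0,0,0]]'
python3 -m inch '[[0,0,0.16,0,0,0],[0,0,0.28,0,0,0],[0,0,0.32,0,0,0],[0,0,0.334,0,0,0],[0,0,0.338,0,0,0]]'
python3 -m inch '[[0,0,0.003,0,0,0],[0,0,0.003,0,0,0],[0,0,0,0,0,0],[0,0,0,0,0,0]]' 0.4
python3 -m inch '[[0,0,-0.15,0,0,0],[0,0,-0.35,0,0,0],[0,0,-0.45,0,0,0],[0,0,-0.45,0,0,0]]'
python3 -c "
from h import *
print(manip.observe()['position'],move([434.5,143,160],10.4))
im,d=manip.get_image('top');save('t2',cv2.resize(im[165:300,170:440],None,fx=2.9,fy=2.9,interpolation=cv2.INTER_CUBIC))"
```

```text
t: 13.32
position: [673.1, -86.5, 142.5]
orientation: [179.7, -0.2, -1.0]
contact_force: [0.2, 0.5, -2.2]
opening: 22.9
t: 13.58
position: [672.8, -86.4, 142.7]
orientation: [179.7, -0.2, -1.0]
contact_force: [-0.0, -0.4, -1.7]
opening: 22.8
t: 14.2
position: [673.8, -87.0, 43.0]
orientation: [179.7, -0.3, -1.0]
contact_force: [-0.2, -0.5, -2.9]
opening: 22.9
t: 14.7
position: [674.0, -87.0, 43.4]
orientation: [179.7, -0.3, -1.0]
contact_force: [-0.6, 0.3, 0.2]
opening: 54.7
t: 15.2
position: [674.1, -86.4, 181.5]
orientation: [179.7, -0.6, -1.0]
contact_force: [0.5, 0.7, -0.1]
opening: 55.8
[674.13565163 -86.44617739 181.46017419] [-0.8121, -0.7517, 0.0592, 0.001, -0.0015, -0.0316]
```

View pics/t2.png

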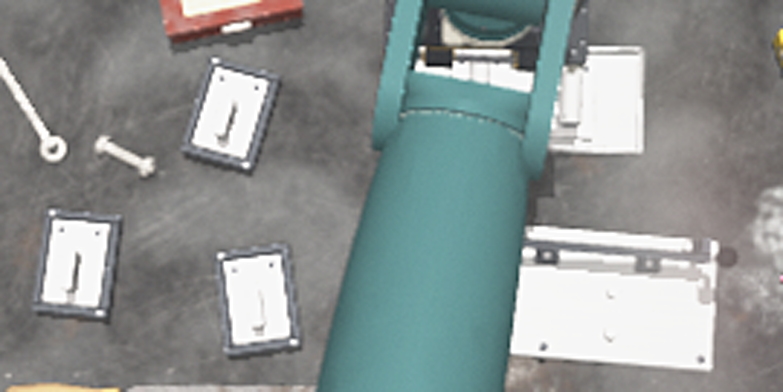

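```bash
python3 -m inch '[[-0.812,-0.752,0.059,0.001,-0.0015,-0.0316],[-0.812,-0.752,0.059,0.001,-0.0015,-0.0316],[-0.812,-0.752,0.059,0.001,-0.0015,-0.0316],[-0.812,-0.752,0.059,0.001,-0.0015,-0.0316],[-0.812,-0.752,0.059,0.001,-0.0015,-0.0316]]'
python3 -m inch '[[0,0,0,0,0,0],[0,0,0,0,0,0]]'
python3 -c "
from h import *
print(move([434.6,142.8,32],10.4))"
```

```text
t: 15.88
position: [446.0, 130.4, 157.8]
orientation: [-180.0, 0.3, 10.4]
contact_force: [-0.2, 1.4, 0.8]
opening: 56.0
t: 16.12
position: [445.8, 130.3, 156.9]
orientation: [-180.0, 0.3, 10.4]
contact_force: [0.7, 0.1, 0.4]
opening: 55.5
[-0.0268, -0.0476, 0.4165, -0.0001, 0.0009, 0.0001]
```

```bash
python3 -m inch '[[-0.027,-0.048,0.15,0,0.001,0],[-0.027,-0.048,0.3,0,0.001,0],[-0.027,-0.048,0.4,0,0.001,0],[-0.027,-0.048,0.4165,0,0.001,0],[-0.027,-0.048,0.4165,0,0.001,0]]'
python3 -m inch '[[0,0,0,0,0,0],[0,0,0,0,0,0],[0,0,0,0,0,0],[0,0,0,0,0,0]]' 1 60
python3 -m inch '[[0,0,-0.02,0,0,0],[0,0,-0.1,0,0,0],[0,0,-0.3,0,0,0],[0,0,-0.3,0,0,0]]'
```

```text
t: 16.75
position: [435.2, 142.5, 32.5]
orientation: [-180.0, -0.0, 10.4]
contact_force: [0.2, -0.2, -0.2]
opening: 55.8
t: 17.25
position: [435.3, 142.5, 32.7]
orientation: [-180.0, -0.0, 10.4]
contact_force: [0.3, 0.4, -0.2]
opening: 20.6
t: 17.75
position: [436.9, 142.9, 127.3]
orientation: [-179.9, -0.4, 10.4]
contact_force: [-0.4, 0.2, -2.9]
opening: 13.6
```

```bash
python3 -c "
from h import *
print(move([431,-62,110],-3.2))"
```

```text
[-0.1428, 0.6684, 0.0561, -0.0003, -0.0011, 0.0377]
```

```bash
python3 -m inch '[[-0.03,0.15,0.02,0,-0.001,0.01],[-0.07,0.33,0.03,0,-0.001,0.02],[-0.11,0.5,0.056,0,-0.001,0.0377],[-0.143,0.668,0.056,0,-0.001,0.0377],[-0.143,0.668,0.056,0,-0.001,0.0377]]'
python3 -m inch '[[0,0,0,0,0,0],[0,0,0,0,0,0]]'
python3 -m inch '[[0,0,0.13,0,0,0],[0,0,0.2,0,0,0],[0,0,0.24,0,0,0],[0,0,0.255,0,0,0],[0,0,0.255,0,0,0]]'
```

```text
t: 18.38
position: [430.2, -64.5, 109.1]
orientation: [-179.9, 0.0, -3.4]
contact_force: [1.0, 0.2, -2.9]
opening: 13.4
t: 18.62
position: [430.1, -63.7, 108.7]
orientation: [-179.9, 0.1, -3.4]
contact_force: [0.6, 0.6, -3.4]
opening: 13.6
t: 19.25
position: [430.5, -62.9, 33.9]
orientation: [-179.9, 0.0, -3.3]
contact_force: [-9.6, 5.0, 13.3]
opening: 13.7
```

```bash
python3 -c "
from h import *
s=manip.observe();print(s['ft_torque'],s['contact_force'])
im,d=manip.get_image('scene');save('s2',cv2.resize(im[200:330,290:460],None,fx=4.5,fy=4.5))"
python3 -m inch '[[0,0,0,0,0,0],[0,0,-0.004,0,0,0],[0,0,-0.004,0,0,0]]'
```

```text
[0.67872167 1.57457854 0.01860011] [-9.63116222  4.96119183 13.33840808]
t: 19.68
position: [430.6, -62.9, 35.3]
orientation: [-179.9, 0.0, -3.3]
contact_force: [0.1, 0.1, -1.8]
opening: 13.7
```

View pics/s2.png

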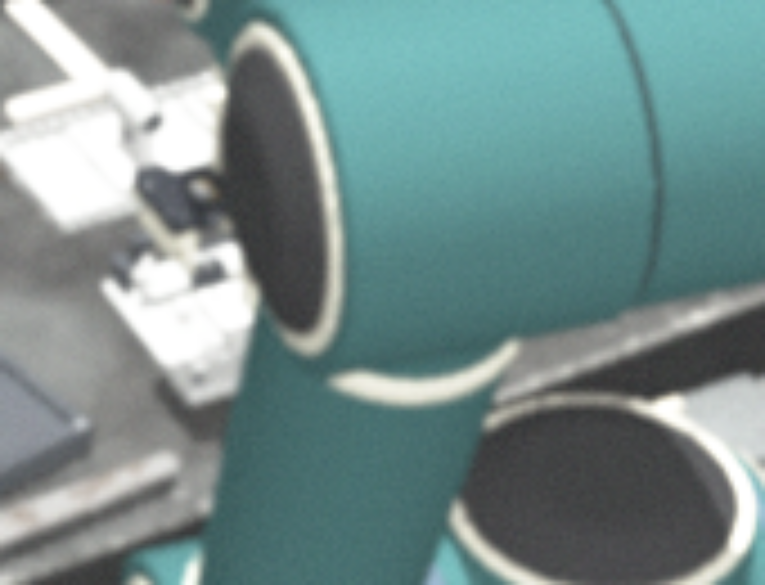

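```bash
python3 -m inch '[[0,-0.015,0,0,0,0],[0,-0.025,0,0,0,0],[0,-0.03,0.002,0,0,0],[0,-0.03,0.002,0,0,0]]'
python3 -m inch '[[0,-0.005,0,0,0,0],[0,-0.01,0,0,0,0],[0,-0.01,0,0,0,0]]'
```

```text
t: 20.18
position: [431.1, -53.7, 34.6]
orientation: [-179.9, 0.0, -3.3]
contact_force: [-0.5, 0.9, -1.7]
opening: 13.6
t: 20.55
position: [431.2, -52.0, 34.8]
orientation: [179.9, 0.0, -3.3]
contact_force: [-2.1, -13.5, -1.1]
opening: 14.0
```

```bash
python3 -m inch '[[0.02,-0.002,0,0,0,0],[0.033,-0.002,0,0,0,0],[0.038,-0.002,0,0,0,0],[0.042,-0.002,0,0,0,0],[0.042,-0.002,0,0,0,0]]'
```

```text
t: 21.18
position: [443.2, -52.9, 34.4]
orientation: [179.8, 0.1, -3.3]
contact_force: [-4.0, -8.0, -3.0]
opening: 13.8
```

```bash
python3 -m inch '[[0.005,-0.003,0,0,0,0],[0.01,-0.003,0,0,0,0],[0.01,-0.003,0,0,0,0]]'
```

```text
t: 21.55
position: [443.8, -52.9, 34.3]
orientation: [179.7, 0.5, -3.3]
contact_force: [-29.8, -7.9, 16.3]
opening: 13.6
```

```bash
python3 -m inch '[[0.002,-0.005,0.003,0,0,0],[0.002,-0.005,0.003,0,0,0]]'
python3 -m inch '[[0,0,0,0,0,0],[0,0,0,0,0,0],[0,0,0,0,0,0]]' 0.4
python3 -m inch '[[0,0,-0.1,0,0,0],[0,0,-0.3,0,0,0],[0,0,-0.4,0,0,0],[0,0,-0.4,0,0,0]]'
python3 -c "
from h import *
print(move([640.5,187.2,150],-13.8))"
```

```text
t: 21.8
position: [443.7, -52.8, 34.3]
orientation: [179.5, 0.6, -3.3]
contact_force: [-18.4, -13.6, 15.9]
opening: 13.5
t: 22.18
position: [443.8, -52.7, 34.3]
orientation: [179.5, 0.6, -3.3]
contact_force: [0.4, 0.0, 1.2]
opening: 38.8
t: 22.68
position: [446.2, -51.9, 156.7]
orientation: [179.5, 0.4, -3.3]
contact_force: [0.0, 0.5, -1.2]
opening: 55.9
[0.6009, -0.833, 0.0112, 0.0014, 0.001, 0.0292]
```

```bash
python3 -m inch '[[0.6,-0.833,0,0.001,0.001,0.029],[0.6,-0.833,0,0.001,0.001,0.029],[0.6,-0.833,0,0.001,0.001,0.029],[0.6,-0.833,0,0.001,0.001,0.029],[0.6,-0.833,0,0.001,0.001,0.029]]'
python3 -m inch '[[0,0,0,0,0,0],[0,0,0,0,0,0]]'
python3 -c "
from h import *
print(move([640.6,187.3,32],-13.8))
im,d=manip.get_image('top');save('t3',np.vstack([cv2.resize(im[225:300,290:430],None,fx=5.5,fy=5.5,interpolation=cv2.INTER_CUBIC),cv2.resize(im[170:225,290:430],None,fx=5.5,fy=3,interpolation=cv2.INTER_CUBIC)]));np.save('top_d3.npy',d);cv2.imwrite('pics/top3.png',im)
for q in('corner_a','bay1'):
  for r in manip.pinpoint('top',q): print(q,round(r['conf'],2),np.round(r['point'],1),atz('top',r['point'],12).round(1))"
```

```text
t: 23.3
position: [640.9, 189.2, 151.5]
orientation: [179.8, 0.1, -13.7]
contact_force: [-0.5, -0.6, 0.7]
opening: 55.8
t: 23.55
position: [640.2, 189.0, 149.7]
orientation: [179.7, 0.2, -13.7]
contact_force: [-0.2, -1.2, 0.0]
opening: 55.9
[0.004, 0.0033, 0.3924, 0.0007, 0.0005, 0.0003]
corner_a 0.9 [186.5 238.5] [534.4 377.2  12. ]
corner_a 0.73 [313.4 249.1] [511.6 -26.1  12. ]
corner_a 0.61 [245.6 187.6] [706.8 198.5  12. ]
corner_a 0.24 [348.2 198.7] [ 679.1 -133.6   12. ]
bay1 0.98 [382.4 258.4] [ 487.9 -244.3   12. ]
bay1 0.68 [349.6 255.7] [ 493.6 -140.8   12. ]
bay1 0.61 [313.6 251.5] [503.9 -27.   12. ]
bay1 0.29 [331.5 197.2] [682.6 -79.7  12. ]
```

View pics/t3.png

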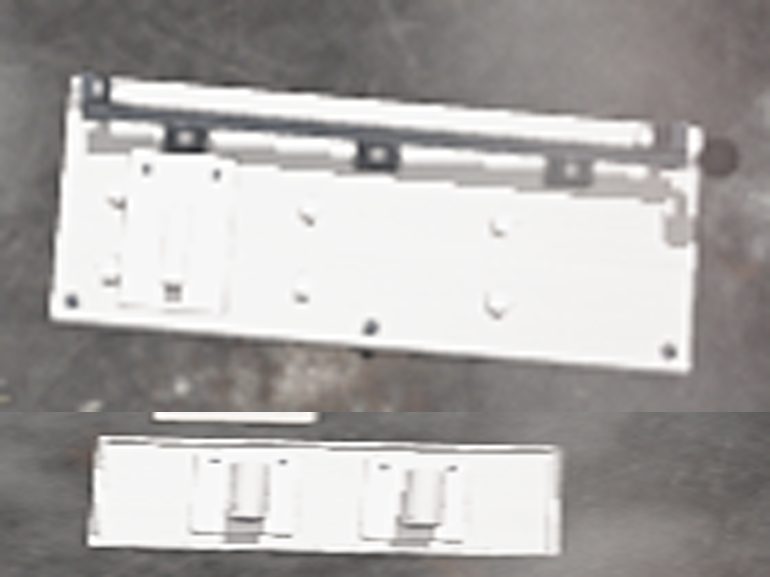

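Bay 1's casting is home against its dowels and stop, both welded parts are in the tray, and the bar is up. Next is casting a.

```bash
python3 -m inch '[[0.004,0.003,0.15,0.0007,0,0],[0.004,0.003,0.3,0.0007,0,0],[0.004,0.003,0.38,0.0007,0,0],[0.004,0.003,0.3925,0.0007,0,0],[0.004,0.003,0.3925,0.0007,0,0]]' 0.55
python3 -m inch '[[0,0,0,0,0,0],[0,0,0,0,0,0],[0,0,0,0,0,0],[0,0,0,0,0,0],[0,0,0,0,0,0]]' 1 60
python3 -m inch '[[0,0,-0.02,0,0,0],[0,0,-0.1,0,0,0],[0,0,-0.35,0,0,0],[0,0,-0.35,0,0,0]]'
python3 -c "
from h import *
print(move([426,-171,120],-3.2))"
```

```text
t: 24.32
position: [641.5, 186.3, 35.3]
orientation: [-179.9, -0.0, -13.8]
contact_force: [-0.2, -0.3, 0.4]
opening: 42.4
t: 24.95
position: [641.6, 186.4, 35.7]
orientation: [-179.9, -0.0, -13.8]
contact_force: [-0.3, 1.7, 4.0]
opening: 13.9
t: 25.45
position: [642.8, 186.5, 145.5]
orientation: [-179.7, -0.3, -13.8]
contact_force: [0.7, -0.8, -2.3]
opening: 13.5
[-0.4183, 1.3302, 0.0763, -0.0007, -0.001, -0.0294]
```

```bash
python3 -m inch '[[-0.04,0.13,0,0,0,0],[-0.1,0.33,0,0,0,-0.01],[-0.16,0.53,0,0,0,-0.02],[-0.22,0.73,0,0,0,-0.029],[-0.28,0.93,0,0,0,-0.029]]'
python3 -c "
from h import *
print(move([426,-171,120],-3.2))"
```

```text
t: 26.08
position: [493.4, -65.2, 142.8]
orientation: [-179.8, -0.3, -3.3]
contact_force: [1.2, -0.2, -2.5]
opening: 13.6
[-0.2046, 0.3653, 0.0736, -0.0006, -0.0009, -0.0002]
```

```bash
python3 -m inch '[[-0.08,0.15,0.02,0,0,0],[-0.16,0.3,0.05,0,0,0],[-0.205,0.365,0.074,0,0,0],[-0.205,0.365,0.074,0,0,0],[-0.205,0.365,0.074,0,0,0]]'
python3 -m inch '[[0,0,0.13,0,0,0],[0,0,0.22,0,0,0],[0,0,0.26,0,0,0],[0,0,0.277,0,0,0],[0,0,0.281,0,0,0]]'
```

```text
t: 26.7
position: [426.1, -170.5, 119.8]
orientation: [-179.8, -0.3, -3.3]
contact_force: [0.6, 0.6, -1.7]
opening: 13.5
t: 27.32
position: [427.1, -170.2, 36.1]
orientation: [-179.8, -0.4, -3.3]
contact_force: [-0.1, 0.1, -1.9]
opening: 13.6
```

```bash
python3 -m inch '[[0,-0.01,0.005,0,0.001,0],[0,-0.02,0.006,0,0.001,0],[0,-0.026,0.006,0,0.001,0],[0,-0.032,0.006,0,0.001,0],[0,-0.032,0.006,0,0.001,0]]'
```

```text
t: 27.95
position: [427.7, -162.0, 34.9]
orientation: [180.0, -0.8, -3.3]
contact_force: [-2.7, -13.5, -1.7]
opening: 13.3
```

```bash
python3 -m inch '[[0.018,-0.002,0,0,-0.001,0],[0.028,-0.002,0.001,0,-0.002,0],[0.034,-0.002,0.002,0,-0.002,0],[0.041,-0.003,0.002,0,-0.002,0],[0.041,-0.003,0.002,0,-0.002,0]]'
```

```text
t: 28.58
position: [438.7, -162.7, 34.4]
orientation: [179.9, 0.2, -3.3]
contact_force: [-14.4, -9.7, 3.8]
opening: 13.5
```

```bash
python3 -m inch '[[0.004,-0.004,0.002,0,0,0],[0.006,-0.004,0.004,0,0,0],[0.006,-0.004,0.004,0,0,0]]'
python3 -m inch '[[0,0,0,0,0,0],[0,0,0,0,0,0],[0,0,0,0,0,0]]' 0.4
python3 -m inch '[[0,0,-0.1,0,0,0],[0,0,-0.3,0,0,0],[0,0,-0.4,0,0,0],[0,0,-0.4,0,0,0]]'
python3 -c "
from h import *
print(move([468.5,341,150],-5.5))
im,d=manip.get_image('top'); print([(r['conf'],atz('top',r['point'],14).round(1)) for r in manip.pinpoint('top','casting_b')])"
```

```text
t: 28.95
position: [438.7, -162.7, 34.3]
orientation: [179.7, 0.5, -3.3]
contact_force: [-30.4, -6.5, 23.9]
opening: 13.5
t: 29.32
position: [438.8, -162.6, 34.3]
orientation: [179.7, 0.4, -3.3]
contact_force: [-0.6, 0.4, 0.5]
opening: 39.1
t: 29.82
position: [440.8, -162.4, 156.7]
orientation: [179.6, 0.2, -3.2]
contact_force: [0.1, -0.1, -0.3]
opening: 55.9
[-0.0027, -1.6805, 0.0121, 0.001, 0.0006, 0.0063]
[(0.64, array([481.9, 339.1,  14. ])), (0.57, array([447.8, -53.9,  14. ])), (0.48, array([ 455.5, -172.9,   14. ])), (0.31, array([511.1, -21.7,  14. ]))]
```

```bash
python3 -m inch '[[0,-0.2,0,0.001,0,0.005],[0,-0.4,0,0.001,0,0.005],[0,-0.6,0,0.001,0,0.005],[0,-0.8,0,0.001,0,0.005],[0,-1,0,0.001,0,0.005]]' 0.5
python3 -m inch '[[0,-0.2,0,0,0,0],[0,-0.4,0,0,0,0],[0,-0.6,0,0,0,0],[0,-0.68,0,0,0,0],[0,-0.68,0,0,0,0]]'
python3 -c "
from h import *
print(manip.observe()['position'],move([468.4,341.3,33],-5))
im,d=manip.get_image('top');save('t4',np.vstack([cv2.resize(im[225:300,290:430],None,fx=5.5,fy=5.5,interpolation=cv2.INTER_CUBIC)]));cv2.imwrite('pics/top4.png',im)"
```

```text
t: 30.55
position: [455.9, 139.5, 150.7]
orientation: [-180.0, 0.5, -5.0]
contact_force: [-0.2, -1.2, 1.0]
opening: 46.5
t: 31.18
position: [473.3, 343.3, 149.1]
orientation: [180.0, 0.7, -4.9]
contact_force: [0.5, 0.7, 0.7]
opening: 46.8
[473.27686786 343.32153391 149.13909798] [-0.0112, 0.0078, 0.3873, 0.0001, 0.0018, 0.0002]
```

View pics/t4.png

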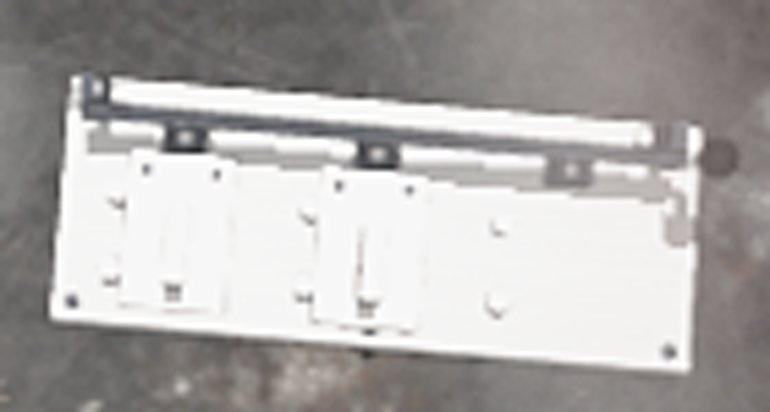

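Bays 1 and 2 both look home. Next is casting b, which is still in its die.

```bash
python3 -m inch '[[-0.011,0.008,0.15,0,0.002,0],[-0.011,0.008,0.3,0,0.002,0],[-0.011,0.008,0.37,0,0.002,0],[-0.011,0.008,0.387,0,0.002,0],[-0.011,0.008,0.387,0,0.002,0]]'
python3 -m inch '[[0,0,0,0,0,0],[0,0,0,0,0,0],[0,0,0,0,0,0],[0,0,0,0,0,0],[0,0,0,0,0,0]]' 1 60
python3 -m inch '[[0,0,-0.02,0,0,0],[0,0,-0.1,0,0,0],[0,0,-0.38,0,0,0],[0,0,-0.38,0,0,0]]'
python3 -c "
from h import *
print(move([421,-281,145],-3.2))"
```

```text
t: 31.85
position: [469.3, 340.2, 34.7]
orientation: [-180.0, -0.2, -5.0]
contact_force: [0.0, -0.9, -0.1]
opening: 46.6
t: 32.48
position: [469.5, 340.5, 35.1]
orientation: [-180.0, -0.2, -5.0]
contact_force: [-0.1, 2.7, 5.0]
opening: 13.6
t: 32.98
position: [469.9, 340.8, 153.0]
orientation: [-179.8, -0.4, -5.0]
contact_force: [0.2, 0.1, -2.5]
opening: 13.7
[0.0191, 2.0792, 0.0206, -0.0005, -0.001, -0.0051]
```

```bash
python3 -m inch '[[0,0.15,0,0,0,0],[0,0.33,0,0,0,-0.005],[0,0.52,0,0,0,-0.005],[0.01,0.72,0,0,0,-0.005],[0.01,0.92,0,0,0,-0.005]]'
python3 -m inch '[[0,0.2,0,0,0,0],[0,0.4,0,0,0,0],[0,0.6,0,0,0,0],[0,0.8,0,0,0,0],[0,1,0,0,0,0]]'
python3 -c "
from h import *
print(manip.observe()['opening'],manip.observe()['position'],move([421,-281,110],-3.2))"
```

```text
t: 33.6
position: [447.9, 63.8, 151.6]
orientation: [-179.9, -0.3, -3.2]
contact_force: [1.6, -1.0, -2.0]
opening: 13.5
t: 34.22
position: [430.3, -237.6, 150.4]
orientation: [-179.9, -0.3, -3.2]
contact_force: [0.5, 0.2, -2.1]
opening: 13.6
13.552556209134401 [ 430.2693905  -237.6317747   150.38461214] [-0.0234, 0.1464, 0.1341, -0.0004, -0.0008, -0.0001]
```

```bash
python3 -m inch '[[-0.023,0.146,0.05,0,-0.001,0],[-0.023,0.146,0.134,0,-0.001,0],[-0.023,0.146,0.134,0,-0.001,0]]'
python3 -m inch '[[0,0,0.12,0,0,0],[0,0,0.19,0,0,0],[0,0,0.23,0,0,0],[0,0,0.246,0,0,0],[0,0,0.248,0,0,0]]'
python3 -c "
from h import *
print(manip.observe()['opening'],move([431.6,-272.4,33],-3.2))"
```

```text
t: 34.6
position: [419.8, -280.5, 107.7]
orientation: [-179.7, 0.3, -3.3]
contact_force: [-0.4, 1.0, -2.0]
opening: 13.4
t: 35.22
position: [419.8, -280.2, 34.0]
orientation: [-179.7, 0.2, -3.3]
contact_force: [0.2, 0.1, -2.6]
opening: 13.8
13.808462266026151 [0.0378, -0.0281, 0.0032, -0.0007, 0.0007, -0.0002]
```

```bash
python3 -m inch '[[0,-0.01,0,-0.0007,0.0007,0],[0,-0.02,0,-0.0007,0.0007,0],[0,-0.027,0,-0.0007,0.0007,0],[0,-0.031,0,-0.0007,0.0007,0],[0,-0.031,0,-0.0007,0.0007,0]]'
```

```text
t: 35.85
position: [420.3, -271.9, 34.5]
orientation: [179.9, -0.0, -3.3]
contact_force: [-3.3, -8.7, -1.1]
opening: 13.6
```

```bash
python3 -m inch '[[0.018,-0.002,0,0,0,0],[0.03,-0.002,0.001,0,0,0],[0.036,-0.003,0.002,0,0,0],[0.043,-0.004,0.002,0,0,0],[0.043,-0.004,0.002,0,0,0]]'
```

```text
t: 36.48
position: [432.6, -272.5, 34.0]
orientation: [179.7, 0.1, -3.3]
contact_force: [-7.1, -10.2, -2.1]
opening: 13.1
```

```bash
python3 -m inch '[[0.004,-0.004,0.002,0,0,0],[0.008,-0.004,0.004,0,0,0],[0.008,-0.004,0.004,0,0,0]]'
```

```text
t: 36.85
position: [432.7, -272.6, 33.9]
orientation: [179.6, 0.4, -3.3]
contact_force: [-33.5, -4.8, 21.2]
opening: 13.8
```

```bash
python3 -m inch '[[0,0,0,0,0,0],[0,0,0,0,0,0],[0,0,0,0,0,0]]' 0.4 40
python3 -m inch '[[0,0,-0.1,0,0,0],[0,0,-0.3,0,0,0],[0,0,-0.5,0,0,0],[0,0,-0.5,0,0,0]]'
python3 -m inch '[[0,-0.2,0,0,0,0],[0,-0.4,0,0,0,0],[0,-0.6,0,0,0,0],[0,-0.8,0,0,0,0],[0,-1,0,0,0,0]]'
python3 -m inch '[[0,-0.2,0,0,0,0],[0,-0.4,0,0,0,0],[0,-0.6,0,0,0,0],[0,-0.6,0,0,0,0]]'
python3 - <<'E'
from fit import *
im,d=manip.get_image('top');cv2.imwrite('pics/top5.png',im); np.save('top_d5.npy',d)
o=cv2.resize(im[230:300,290:430],None,fx=5.6,fy=5.6,interpolation=cv2.INTER_CUBIC)
P=cloud('top',d); g=cv2.cvtColor(im,cv2.COLOR_BGR2GRAY)
# lug tops: measured in fixture frame
a=np.radians(-3.2); 
for i,h in enumerate([(443.8,-52.8),(438.7,-162.6),(432.7,-272.6)]):
    Q=P.reshape(-1,3); Q=Q[(abs(Q[:,0]-h[0])<40)&(abs(Q[:,1]-h[1])<25)&(Q[:,2]>45)&(Q[:,2]<72)]
    v=Q[:,:2].mean(0)-[464.9,-168.7]; print('lug',i+1,len(Q),Q.mean(0).round(1),'fix',(v[0]*np.cos(a)+v[1]*np.sin(a)).round(1),(-v[0]*np.sin(a)+v[1]*np.cos(a)).round(1))
s=cv2.resize(im[165:225,295:400],None,fx=4,fy=4,interpolation=cv2.INTER_CUBIC)
c=np.zeros((o.shape[0]+s.shape[0],o.shape[1],3),np.uint8);c[:o.shape[0]]=o;c[o.shape[0]:,:s.shape[1]]=s; c=c[:600]
s2=cv2.resize(im[180:292,182:275],None,fx=1.8,fy=1.8); c[o.shape[0]:o.shape[0]+s2.shape[0],450:450+s2.shape[1]]=s2
save('t5',c)
Q=P[245:275,405:430].reshape(-1,3); Q=Q[(Q[:,2]>105)&(Q[:,2]<145)]; print('knob',len(Q),Q.mean(0).round(1),Q.min(0).round(),Q.max(0).round())
E
```

```text
t: 37.22
position: [432.9, -272.5, 33.9]
orientation: [179.6, 0.4, -3.3]
contact_force: [0.7, 1.1, -0.2]
opening: 39.1
t: 37.72
position: [435.4, -272.2, 188.9]
orientation: [179.4, 0.0, -3.3]
contact_force: [-0.4, -0.2, -0.8]
opening: 56.1
t: 38.35
position: [452.1, 29.3, 184.7]
orientation: [179.4, 0.0, -3.3]
contact_force: [0.7, 0.2, -0.2]
opening: 56.1
t: 38.85
position: [461.6, 212.2, 181.3]
orientation: [179.4, 0.1, -3.0]
contact_force: [0.9, -0.3, 0.2]
opening: 55.9
lug 1 66 [442.4 -51.7  59.1] fix -29.0 115.5
lug 2 71 [ 436.4 -161.2   58.3] fix -28.8 5.9
lug 3 76 [ 430.1 -270.6   57.7] fix -29.1 -103.7
knob 43 [ 488.8 -339.9  128.1] [ 480. -351.  118.] [ 499. -331.  137.]
```

View pics/t5.png

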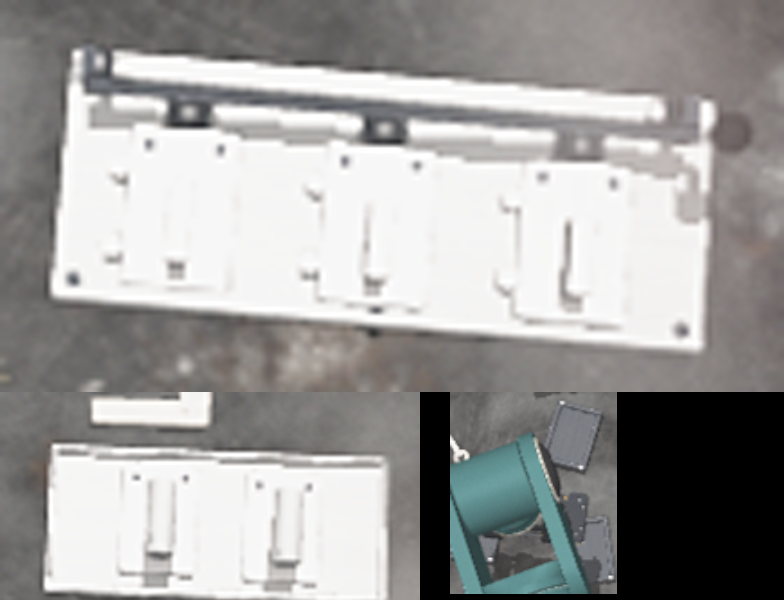

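All three castings are home: their lugs agree to 0.3 mm in the fixture frame along x, and they are evenly spaced. The welded parts lie in the tray and the dies are empty. Now I close the bar.

```bash
python3 -m inch '[[0,0.2,0,0,0,0],[0,0.4,0,0,0,0],[0,0.6,0,0,0,0],[0,0.8,0,0,0,0],[0,1,0,0,0,0]]' 0.5
python3 -m inch '[[0,0.2,0,0,0,0],[0,0.4,0,0,0,0],[0,0.6,0,0,0,0],[0,0.8,0,0,0,0],[0,0.8,0,0,0,0]]'
python3 -c "
from h import *
print(move([488.8,-340.2,103],-3.2))"
```

```text
t: 39.52
position: [444.4, -92.1, 184.6]
orientation: [179.3, 0.1, -3.2]
contact_force: [0.4, 0.3, -0.1]
opening: 46.3
t: 40.15
position: [429.1, -335.5, 186.3]
orientation: [179.4, 0.2, -3.5]
contact_force: [0.3, 0.7, -0.2]
opening: 46.5
[0.2006, 0.0005, 0.2771, 0.0018, 0.0005, -0.0008]
```

```bash
python3 -m inch '[[0.1,0,0,0.0018,0,-0.0008],[0.2,0,0,0.0018,0.0005,-0.0008],[0.2,0,0.12,0.0018,0.0005,-0.0008],[0.2,0,0.277,0.0018,0.0005,-0.0008],[0.2,0,0.277,0.0018,0.0005,-0.0008]]'
python3 -m inch '[[0,0,0,0,0,0],[0,0,0,0,0,0],[0,0,0,0,0,0],[0,0,0,0,0,0],[0,0,0,0,0,0]]' 1 30
```

```text
t: 40.78
position: [486.6, -338.7, 99.7]
orientation: [-179.8, 0.3, -3.2]
contact_force: [-0.4, 0.4, 0.6]
opening: 46.5
t: 41.4
position: [486.8, -341.8, 101.6]
orientation: [179.8, 0.2, -3.3]
contact_force: [0.2, -21.6, -1.4]
opening: 20.8
```

```bash
python3 -m inch '[[0,0,0,0,0,0],[-0.028,0,0.008,0,0,0],[-0.056,0,0.02,0,0,0],[-0.092,0,0.041,0,0,0],[-0.128,0,0.066,0,0,0]]'
```

```text
t: 42.02
position: [448.4, -339.9, 82.8]
orientation: [179.8, 0.1, -3.3]
contact_force: [4.5, -1.5, 1.0]
opening: 20.2
```

```bash
python3 -m inch '[[-0.02,0,0.02,0,0,0],[-0.04,0,0.04,0,0,0],[-0.058,0,0.063,0,0,0],[-0.073,0,0.087,0,0,0],[-0.086,0,0.11,0,0,0]]'
python3 -m inch '[[-0.007,0,0.018,0,0,0],[-0.015,0,0.04,0,0,0],[-0.02,0,0.06,0,0,0],[-0.02,0,0.06,0,0,0]]'
```

```text
t: 42.65
position: [422.1, -338.4, 49.5]
orientation: [179.8, 0.1, -3.3]
contact_force: [-0.4, 2.4, 4.0]
opening: 20.3
t: 43.15
position: [415.6, -338.0, 30.7]
orientation: [179.8, 0.1, -3.3]
contact_force: [-2.4, -0.8, -2.2]
opening: 20.3
```

```bash
python3 -m inch '[[0,0,0.007,0,0,0],[0,0,0.012,0,0,0],[0,0,0.012,0,0,0]]'
```

```text
t: 43.52
position: [416.2, -338.2, 29.1]
orientation: [179.8, 0.1, -3.3]
contact_force: [-11.2, 9.8, 26.0]
opening: 20.6
```

```bash
python3 -m inch '[[0,0,0,0,0,0],[0,0,0,0,0,0],[0,0,0,0,0,0]]' 0.4
python3 -m inch '[[0,0,-0.1,0,0,0],[0,0,-0.3,0,0,0],[0,0,-0.5,0,0,0],[-0.2,0.2,-0.5,0,0,0],[-0.4,0.4,-0.5,0,0,0]]'
python3 -m inch '[[-0.1,0.2,0,0,0,0],[-0.1,0.4,0,0,0,0],[-0.1,0.5,0,0,0,0],[-0.1,0.5,0,0,0,0]]'
python3 - <<'E'
from h import *
im,d=manip.get_image('top');cv2.imwrite('pics/top6.png',im)
save('t6',np.vstack([cv2.resize(im[225:300,290:430],None,fx=5.5,fy=5.5,interpolation=cv2.INTER_CUBIC),cv2.resize(im[170:225,290:430],None,fx=5.5,fy=3,interpolation=cv2.INTER_CUBIC)]))
P=cloud('top',d); a=np.radians(-3.2)
Q=P[268:292,405:425].reshape(-1,3); Q=Q[(Q[:,2]>45)&(Q[:,2]<100)]; print('knob',len(Q),np.median(Q,0).round(1),np.percentile(Q[:,2],[10,50,90]).round(1))
for i,h in enumerate([(443.8,-52.8),(438.7,-162.6),(432.7,-272.6)]):
    Q=P.reshape(-1,3); Q=Q[(abs(Q[:,0]-h[0])<40)&(abs(Q[:,1]-h[1])<25)&(Q[:,2]>45)&(Q[:,2]<72)]
    v=Q[:,:2].mean(0)-[464.9,-168.7]; print('lug',i+1,len(Q),Q.mean(0).round(1),'fix',(v[0]*np.cos(a)+v[1]*np.sin(a)).round(1),(-v[0]*np.sin(a)+v[1]*np.cos(a)).round(1))
E
```

```text
t: 43.9
position: [416.2, -338.2, 28.8]
orientation: [179.8, 0.1, -3.3]
contact_force: [0.2, 0.4, -0.3]
opening: 45.8
t: 44.52
position: [322.4, -421.6, 179.9]
orientation: [179.7, 0.0, -3.1]
contact_force: [0.6, -1.0, -0.8]
opening: 55.9
t: 45.02
position: [283.6, -571.2, 179.3]
orientation: [179.8, 0.1, -3.2]
contact_force: [0.3, 0.6, -0.2]
opening: 55.6
knob 52 [ 422.6 -335.4   59.1] [47.9 59.1 64.1]
lug 1 68 [442.  -51.7  58.7] fix -29.4 115.6
lug 2 74 [ 436.5 -161.    58.3] fix -28.7 6.1
lug 3 78 [ 429.6 -270.4   58.1] fix -29.5 -103.5
```

View pics/t6.png

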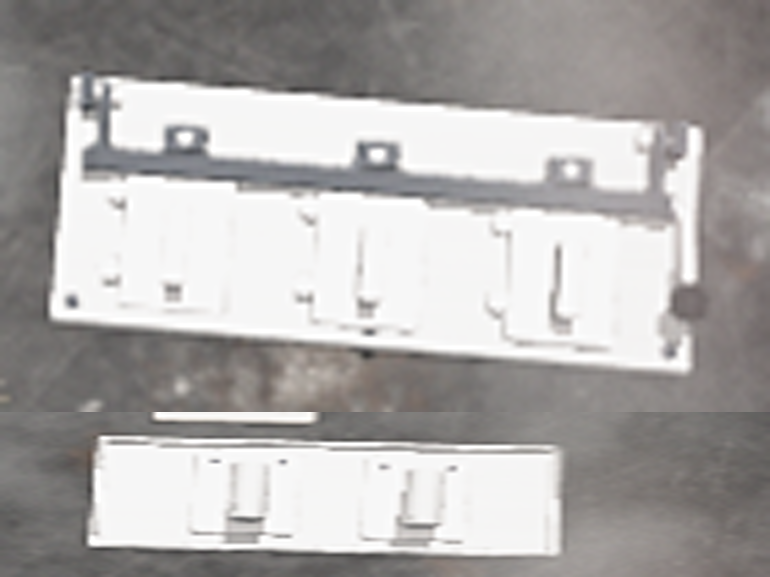

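The bar is down over all three castings, with the knob top at about 64 mm, so its centre is at about 52 mm. The castings have not moved, and the robot is clear.

```bash
python3 -c "
from h import *
print(manip.job_done())"
```

```text
the job is handed in; nothing more can be done
None
```

The changeover is done and handed in at about 45 s of the 210 s allowed.

- **Bar up:** I swung the hold-down bar up until it met its stop. It was already about 8° open at the start.
- **Welded brackets:** There were two, in bays 1 and 2. Both now lie flat in the steel tray.
- **Castings:** All three were present: c went to bay 1, a to bay 2 and b to bay 3. I pushed each one lightly against its dowels (9–14 N) and then firmly against its end stop (about 30 N).
- **Bar down:** I swung the bar down until it pushed back with about 26 N, then released the knob. The arm is clear, and I never touched the tools or the pink and red look-alikes.

**Last checks:** The final top view shows the bar down over all three bays, with the knob centre at about 52 mm, as expected for fully down. The castings' lugs sit where they did before I closed the bar, to within about 0.5 mm. Both welded brackets are in the tray. An earlier view showed two dies empty, with the arm over the third.

**What disagreed:**
- The point detector's readings for the knob were about 10 mm off, and those for the bays scattered by up to about 20 mm. I relied on the picture edges, depth and contact instead.
- Casting c sat about 3 mm lower in the grip than planned, because the fingers were still closing as I lifted. I felt for the bed with the force reading before seating it.
- Depth put the lug tops about 1 mm lower than the description says.

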